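# Park the index plunger and draw out the label printer tray

### The arm

A 6-joint arm with a two-finger parallel gripper is mounted at the origin on the work surface. World frame = base frame: x ahead of the robot, y to its left, z up, the work surface at z = 0. Lengths are in m, angles in rad, forces in N, time in s.
With the tool pointing down it reaches from about 0.375 to 0.975 m from the base axis. Payload 3.8 kg.
Tool frame: the origin (TCP) lies at the very end of the fingers, on their centre line; the grasp point (between the pads) lies 19 mm behind it; z points along the fingers, y is the direction in which the jaws open and shut (so a half turn about z gives the same grasp; the last joint's range is limited). The gripper opens to 85 mm and grips with 20 to 120 N. Pads are 22 mm wide; open, the fingers measure 114 mm over their backs; the gripper's body (76 mm by 85 mm) begins 54 mm behind the grasp point. The pads swing forward as they close: fully open they stand 13 mm farther back than shut.
Start: joints at [-1.362, 0.264, 1.604, -0, 1.274, -0.037], TCP at [0.164, -0.655, 0.231] pointing down, gripper open.
Joint ranges: [-2.63, 2.63], [-0.94, 2.18], [0.31, 2.57], [-1.31, 4.45], [0, 2.66], [-2.55, 2.55]. Speed limits (rad/s): [2.57, 2.57, 3.14, 3.14, 3.14, 3.14].

### API

Orientations are given as a rotation vector (axis times angle).
In Python, from workcell import read_state, read_camera, camera_info, finish_job gives the robot as it stands. The module is installed in compiled form; this text tells all that it offers.
- The arm moves only by the tool play_rows, never from a script. Its argument "motion" is a list of rows, each a list of 5 numbers: the shift along the tool's x, y, z in units of 1000 mm (1.0 is 1000 mm), then the turn about the tool's z in units of 2 pi rad (1.0 is 2 pi rad), then the finger opening in mm, from 0 to 85.4. A call has 1 to 5 rows; each row shifts and turns the commanded pose from where the row before left it, along the tool's axes as they then stand; what a row does not reach is not made up. A row lasts 1/8 s, in which the tool goes at most 62.5 mm and 10.7 degrees, less where a joint would pass 70% of its speed; a pose out of reach is approached as far as the arm can. A call with a number of a shift or a turn outside -1 to 1 is refused whole. A call with a gripper value outside its range is refused whole. The fingers move at their own pace and stop on an object; "squeeze" is the grip in N (left out, the last holds). Time passes only in rows, so rows that do not move let the fingers close. It gives the time, the measured TCP pose, the force and the opening at its end, in the units of the state.
- read_state(): the state, without advancing time (a new reading comes with each control period).
- read_camera(name): name is "scene" or "top" or "wrist"; returns the picture (400x640x3 uint8, red, green, blue); there is no depth.
- camera_info(name): a dict with "intrinsics" (3x3 intrinsics, pixels), "pose" (4x4, takes a point from camera to world coordinates). Camera axes: x right, y down, z forward; pixel columns grow to the right and rows downward; lengths in m; the calibration is good to about 2 mm. A picture is of the moment at which its call begins: read the wrist's pose just before it. camera_info takes no time and is no camera call; for the wrist camera it gives the pose at the moment of the call.
- finish_job(): hands the job in, once; it reports no verdict.
The state is a dict: "time": time; "q": joint angles; "joint_vel": joint speeds; "joint_torque": joint torques, N m; "tool_pos": TCP position; "tcp_rot": TCP orientation; "wrist_force": force on the tool from outside, world axes, zero at the start; "torque": the same for the moment, N m; "width": opening from 0.0 (shut) to 1.0 (fully open).
Only numpy, scipy, OpenCV 4.12 (cv2) and the standard library are available. Lean on these libraries where they do the work, as an engineer would, in place of code of your own. Each camera call takes 0.05 s, during which the arm holds its last target. There are 200 camera calls.

### The job

Free the label printer's pull-out tray: pull the red knob of its index plunger straight up against the spring until you feel it reach the end of its travel, turn it a sixth of a turn either way and ease it down into its rest notch, so that it stays up when you let go. Then draw the tray out by its steel handle until it meets its buffer, and leave it there with the plunger still parked. Do it with feeling: do not strain the plunger, let it snap or slam the tray, and leave the label roll, the stapler and the pen where they are.

Things in the scene. Friction and masses are not known exactly. Their poses are not given: they have to be found in the camera images.
- stand: Low grey printer stand fixed to the desk, base 310 (its x) by 242 mm. Origin on the desk under the middle of the runners, z up; its front, out of which the tray is drawn, is -x. Offsets (x, y, z) in mm in other entries are in this frame. At (-120, -116) a dark steel bracket (top 54 mm above the desk, 56 by 38 mm) carries an upright index plunger with a red knob.
- printer (a point): Middle of the top of the dark grey label printer, which is fixed on the tray and moves with it: 200 (x) by 160 (y) by 150 mm, its top 182 mm above the desk. With the tray home this point is at (50, 0, 182), the printer's front face at x = -50, its sides at y = +-80.
- plunger: Sprung part of the index plunger (pin, cross-pin, knob), sliding on the upright axis at (-120, -116). Origin on that axis, at desk level when home, rising with the pin. Spring and weight press it down with 5.5 N at home and 0.15 N more per mm. The knob turns only after 7.5 to 19.5 mm of lift (it differs each time); a hard end stop comes 2 mm above that. It must not bear on its sleeve with over 16 N.
- cross_pin (a point): Middle of the steel cross-pin under the knob, 70.5 mm above the desk at home. It sits in two deep slots of the steel sleeve, 24 mm across and standing 22 to 34 mm above the bracket (screwed in to a depth that differs each time and is not measured). Lifted clear, it turns over the sleeve's rim and rests in notches 2.5 mm deep with sloping sides: plunger then 4.5 mm below its end stop, 5 to 17 mm above home.
- knob_top (a point): Centre of the top of the red knob, an upright cylinder 32 mm across and 24 mm high (underside 90 mm, top 114 mm above the desk when home). Below it are only the sleeve, 24 mm across, and the bracket, so fingers may reach 20 mm below the knob's underside. x axis along the cross-pin and the white line on the knob's top.
- knob (a joint): Turn of the knob, rad, positive anticlockwise from above; 0 with the cross-pin in the deep slots (white line along the stand's x). Rest notches at +-1.047 (60 degrees) and +-2.094; there the cross-pin settles within about 0.12 of the middle. Turning range +-2.6.
- tray (a joint): How far the white tray is drawn out along the stand's -x, m: 0 home (locked by the pin, 1 mm of play), 0.090 where its lug meets the rubber buffer. About 3 N of friction; it stays where it is left; tray and printer together about 2.5 kg. The pin is clear of the tray from 4 mm above home. More than 30 N on pin or buffer is too much.
- handle (a point): Middle of the tray's steel handle: a level round bar 12 mm thick, 80 mm long along the stand's y, 77 mm above the desk, on a post at each end; 45 mm free below it, the printer's front face 82 mm behind it. At (-138, 0, 77) with the tray home; it moves with the tray.
- label_roll: Spare roll of white labels standing on its end, 88 mm across, 60 mm high; origin under its centre. Leave alone.
- stapler: Dark blue and black stapler, 150 by 36 by 43 mm, origin under its centre, long along its x. Leave alone.
- pen: Blue ballpoint pen lying on the desk, 140 mm long along its x, 9 mm thick; origin under its middle. Leave alone.

How it is judged:
On the way, in this order (a step that is already met when the one before it is completed fails the run):
1. the plunger is parked in a rest notch, pin clear of the tray, and let go ((value of joint knob between -2.304 and -1.884 rad or value of joint knob between -1.257 and -0.837 rad or value of joint knob between 0.837 and 1.257 rad or value of joint knob between 1.884 and 2.304 rad) and z of knob_top in the frame of stand above 0.1183 m and contact force between the fingers and plunger below 0.2 N), for 0.3 s.
2. the tray is drawn out to its buffer with the plunger still parked ((value of joint knob between -2.304 and -1.884 rad or value of joint knob between -1.257 and -0.837 rad or value of joint knob between 0.837 and 1.257 rad or value of joint knob between 1.884 and 2.304 rad) and z of knob_top in the frame of stand above 0.1183 m and value of joint tray above 0.0875 m), for 0.2 s.
At the end, for the whole second after the job is handed in: the knob is turned to within 0.21 rad of a rest notch (60 or 120 degrees either way) and stands more than 4.3 mm above its home height by itself, and the tray stands within 2.5 mm of its buffer (drawn out more than 87.5 mm), at rest (all of step 2 and velocity of joint tray between -0.005 and 0.005 m/s and contact force between the fingers and plunger below 0.2 N); the robot touches nothing.
It fails at once if the plunger is strained: its pin presses on the sleeve or the tray with more than 16 N (overpulled, turned before it is clear, pressed down or let snap) (contact force between plunger and stand above 16 N).
It fails at once if the tray is yanked on its pin or slammed on its buffer (more than 30 N) (contact force between tray and stand above 30 N).
It fails at once if the label roll, the stapler or the pen is shifted by more than 12 mm (distance of any of label_roll, stapler, pen from where it was at the start of the episode above 0.012 m).
It also fails if it takes over 69 s, if anything falls off the work surface, if the arm or the gripper's body presses on something with over 40 N, if the wrist force passes 120 N, or if a joint passes its speed limit or range.

## Working session

There is one attempt and no reset: what is moved stays moved. The work goes in short steps, Python scripts to look and compute and a tool call to move; the robot and the scene stay as the last step left them, time stands still between calls to the robot, and variables do not carry over. Pictures are saved under pics/ and viewed, about 8 in all and at most 12, crops included, and the job is handed in when it is done.

Besides the shell and the picture viewer there is one more tool, called after ">>>" by a JSON object that holds its "method" and its "body", one argument or row to a line. play_rows: Moves the arm, as the interface text tells. Shifts and turns lie within -1 to 1; 1 stands for 1000 mm of shift or 2 pi rad of turn. Its arguments: {"type":"object","properties":{"motion":{"type":"array","items":{"type":"array","items":{"type":"number"}}},"squeeze":{"type":"number"}},"required":["motion"]}

```bash
mkdir -p pics
python3 - <<'E'
from workcell import *
import cv2,numpy as np
s=read_state();print(s)
a=read_camera("top");b=read_camera("scene")
cv2.imwrite("pics/a.png",a[:,:,::-1]);cv2.imwrite("pics/b.png",b[:,:,::-1])
for n in("top","scene","wrist"):
    i=camera_info(n);print(n,np.round(i["intrinsics"],1).tolist(),np.round(i["pose"],4).tolist())
E
```

```text
{'time': 0.0, 'q': array([-1.36191270e+00,  2.64736867e-01,  1.60539884e+00,  1.15712268e-05,
        1.27371358e+00, -3.69270797e-02]), 'joint_vel': array([-0.00098653, -0.00030254, -0.00022205, -0.00014544, -0.00175252,
       -0.00118052]), 'joint_torque': array([ 8.66474602e-04, -5.15110946e+01, -3.67315185e+01,  4.90043453e-05,
        1.29310833e-02,  1.72426212e-05]), 'tool_pos': array([ 0.16408536, -0.65398153,  0.2299596 ]), 'tcp_rot': array([-3.11566286e+00, -3.84866150e-01,  2.86876869e-04]), 'wrist_force': array([-0.18675518, -0.14979871,  0.13976108]), 'torque': array([-0.06581032,  0.00130284, -0.03060078]), 'width': 1.0027084409684188}
top [[383.5, 0.0, 314.3], [0.0, 383.5, 195.4], [0.0, 0.0, 1.0]] [[0.011, -0.9907, 0.1353, 0.5074], [-0.9999, -0.0095, 0.0115, 0.0397], [-0.0101, -0.1355, -0.9907, 0.958], [0.0, 0.0, 0.0, 1.0]]
scene [[481.6, 0.0, 322.6], [0.0, 481.6, 202.4], [0.0, 0.0, 1.0]] [[0.0139, 0.8582, -0.5132, 1.1162], [0.9999, -0.0099, 0.0105, 0.0383], [0.0039, -0.5133, -0.8582, 0.97], [0.0, 0.0, 0.0, 1.0]]
wrist [[337.2, 0.0, 323.9], [0.0, 337.2, 202.1], [0.0, 0.0, 1.0]] [[0.2428, -0.9304, -0.2746, 0.2337], [-0.9701, -0.2335, -0.0666, -0.6371], [-0.0021, 0.2825, -0.9593, 0.3713], [0.0, 0.0, 0.0, 1.0]]
```

View pics/a.png

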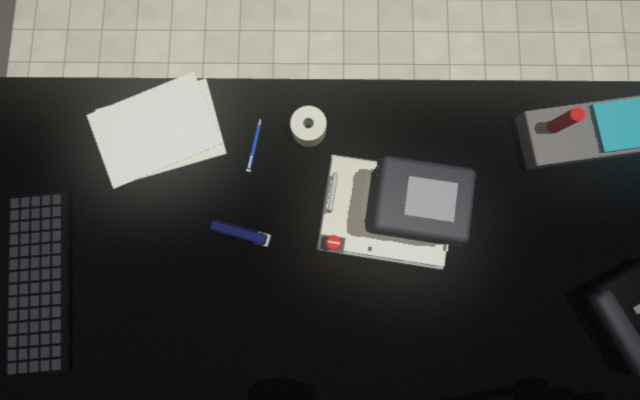

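View pics/b.png

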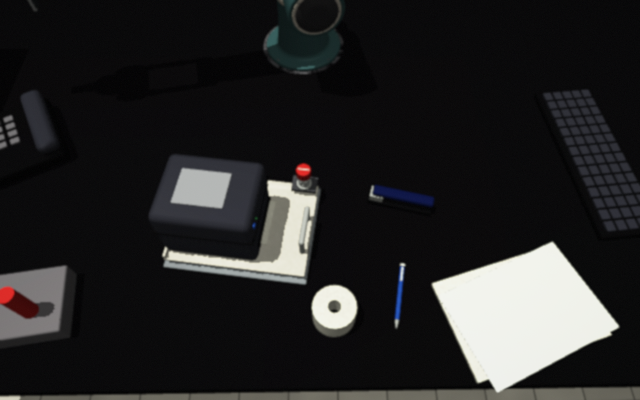

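The top view shows the knob at about (333,242), the handle at (331,192), the roll at (308,125), the pen at (254,145) and the stapler at (240,233). The stand's -x points to image left, which is about world +y. The scene view agrees, with the knob at (303,171).

```bash
cat > h.py <<'E'
from workcell import *
import cv2,numpy as np
from scipy.spatial.transform import Rotation as R
def ray(n,u,v,z,pose=None):
    i=camera_info(n);P=i["pose"] if pose is None else pose
    d=P[:3,:3]@np.linalg.solve(i["intrinsics"],[u,v,1.]);return P[:3,3]+d*(z-P[2,3])/d[2]
def red(im):
    a=im.astype(int);return ((a[...,0]>130)&(a[...,1]<90)&(a[...,2]<90)).astype(np.uint8)
def yaw(): # tool x direction in world, and axes
    M=R.from_rotvec(read_state()["tcp_rot"]).as_matrix();return M
E
python3 - <<'E'
from h import *
for n,f in(("top","a"),("scene","b")):
    im=cv2.imread(f"pics/{f}.png")[:,:,::-1];nn,l,st,c=cv2.connectedComponentsWithStats(red(im))
    for k in range(1,nn):
        if st[k,4]>20: print(n,st[k],c[k],ray(n,*c[k],.112).round(4))
print("handle",ray("top",331,175,.077),ray("top",330,210,.077))
p=ray("top",318,250,.03);q=ray("top",444,268,.03);print("edge",p,q,np.degrees(np.arctan2(*(q-p)[1::-1])))
print("handle scene",ray("scene",305,228,.077))
print("axes",yaw().round(3))
a=cv2.imread("pics/a.png")[140:280,300:460];cv2.imwrite("pics/c.png",cv2.resize(a,None,fx=5,fy=4.2)[:, :800])
E
```

```text
top [570 107  15  15 159] [576.95597484 113.86163522] [ 0.8161 -0.5464  0.112 ]
top [326 236  15  14 120] [333.03333333 242.56666667] [0.5192 0.0074 0.112 ]
scene [296 164  15  12 108] [302.7962963  169.67592593] [0.5201 0.0071 0.112 ]
scene [  0 287  15  17 202] [  5.96534653 294.34653465] [ 0.7954 -0.5423  0.112 ]
handle [0.67622745 0.01145101 0.077     ] [0.59416252 0.01333749 0.077     ]
edge [0.50229708 0.04013843 0.03      ] [ 0.46332295 -0.25919293  0.03      ] -97.41840346175807
handle scene [0.64417309 0.01148227 0.077     ]
axes [[ 0.97   0.243 -0.   ]
 [ 0.243 -0.97   0.002]
 [ 0.    -0.002 -1.   ]]
```

View pics/c.png

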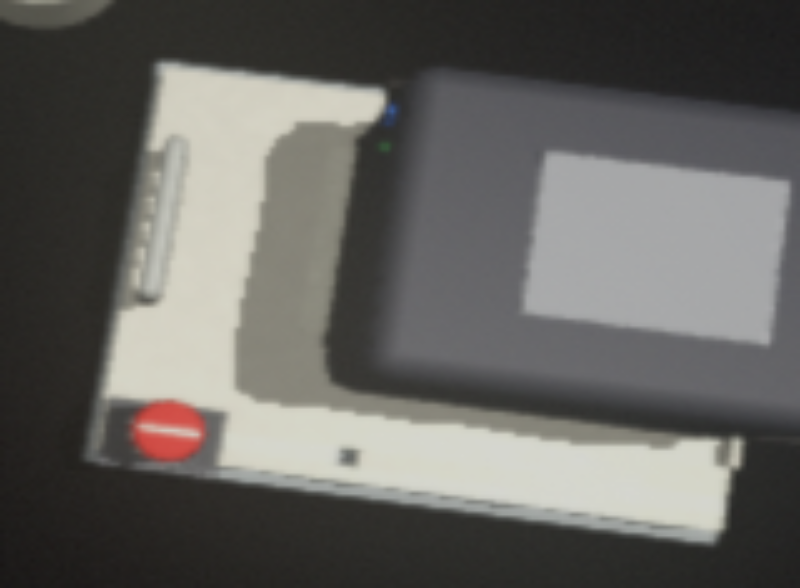

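>>> {"method": "play_rows", "body": {
  "motion": [
    [0.042,-0.046,0,0,60],
    [0.042,-0.046,0,0,60],
    [0.042,-0.046,0,0,60],
    [0.042,-0.046,0,0,60],
    [0.042,-0.046,0,0,60]
  ]
}}

```text
time: 0.72
tool_pos: [0.3124, -0.3785, 0.2309]
tcp_rot: [-3.118, -0.384, -0.0]
wrist_force: [1.2, 0.6, -0.5]
width: 0.708
```

>>> {"method": "play_rows", "body": {
  "motion": [
    [0.042,-0.046,0,0,60],
    [0.042,-0.046,0,0,60],
    [0.042,-0.046,0,0,60],
    [0.042,-0.046,0,0,60],
    [0.042,-0.046,0,0,60]
  ]
}}

```text
time: 1.35
tool_pos: [0.4601, -0.1044, 0.2312]
tcp_rot: [3.118, 0.385, 0.0]
wrist_force: [0.9, 0.1, 0.3]
width: 0.702
```

>>> {"method": "play_rows", "body": {
  "motion": [
    [0.042,-0.046,0,0,60],
    [0.042,-0.046,0,0,60],
    [0,0,0,0.03,60],
    [0,0,0,0.03,60],
    [0,0,0,0,60]
  ]
}}

```text
time: 1.98
tool_pos: [0.5184, 0.0037, 0.2307]
tcp_rot: [3.135, -0.199, -0.002]
wrist_force: [-0.1, -0.4, -0.3]
width: 0.699
```

Run:
```python
from h import *
P=camera_info("wrist")["pose"];w=read_camera("wrist");np.save("P.npy",P)
cv2.imwrite("pics/w.png",w[:,:,::-1])
nn,l,st,c=cv2.connectedComponentsWithStats(red(w))
for k in range(1,nn):
    if st[k,4]>80: print(st[k],c[k],ray("wrist",*c[k],.112,P).round(4))
print(yaw().round(3),read_state()["tool_pos"])
```

```text
[300 174  41  35 679] [320.21944035 188.43888071] [0.5251 0.0056 0.112 ]
[[ 0.992 -0.125 -0.001]
 [-0.125 -0.992 -0.   ]
 [-0.001  0.    -1.   ]] [0.51845499 0.00342303 0.2308275 ]
```

View pics/w.png

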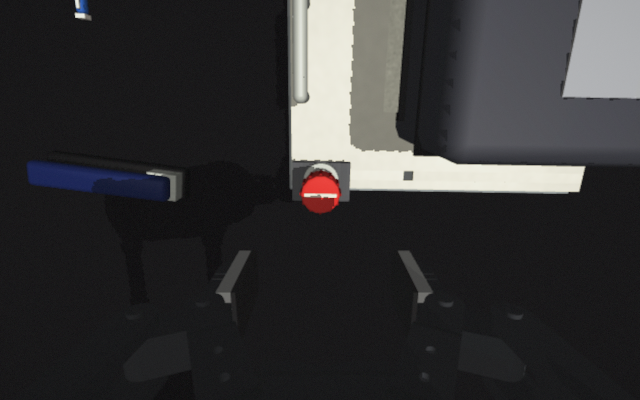

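Wrist view: the knob's top is centred near (320,195), with its white line level in the picture. That means the jaws already lie along the stand's x. The handle bar ends at (301,98).

Run:
```python
from h import *
P=np.load("P.npy");w=cv2.imread("pics/w.png").astype(int)
m=(w[170:225,290:350].min(2)>110)
# white line only: inside red hull
r=red(w[:,:,::-1].astype(np.uint8));c=max(cv2.findContours(r,0,2)[0],key=cv2.contourArea);h=cv2.convexHull(c)
print(cv2.boundingRect(h))
k=np.zeros(r.shape,np.uint8);cv2.fillConvexPoly(k,h,1);k=cv2.erode(k,np.ones((3,3)))
ys,xs=np.nonzero((w.min(2)>110)&(k>0)&(np.arange(400)[:,None]>185));print(len(xs),xs.min(),xs.max(),xs.mean(),ys.mean(),np.polyfit(xs,ys,1))
p=ray("wrist",xs.mean(),ys.mean(),.114,P);print(p)
d=p-read_state()["tool_pos"];print("tool delta",yaw().T@d)
for u in((301,98),(300,20)):print(ray("wrist",*u,.077,P))
```

```text
(300, 174, 41, 35)
139 304 336 320.31654676258995 194.76978417266187 [3.06573124e-02 1.84949740e+02]
[0.52041768 0.006061   0.114     ]
tool delta [ 0.00171713 -0.00287666  0.11682574]
[0.59559659 0.01289468 0.077     ]
[0.65368688 0.00513246 0.077     ]
```

>>> {"method": "play_rows", "body": {
  "motion": [
    [0.0018,-0.0032,0.037,0,60],
    [0,0,0.037,0,60],
    [0,0,0.037,0,60],
    [0,0,0.035,0,60],
    [0,0,0,0,60]
  ]
}}

```text
time: 2.65
tool_pos: [0.5176, 0.006, 0.0822]
tcp_rot: [3.135, -0.2, -0.012]
wrist_force: [0.4, -0.0, -0.3]
width: 0.707
```

>>> {"method": "play_rows", "body": {
  "motion": [
    [0,0,0,0,45],
    [0,0,0,0,35],
    [0,0,0,0,25],
    [0,0,0,0,25],
    [0,0,0,0,25]
  ],
  "squeeze": 40
}}

```text
time: 3.28
tool_pos: [0.5228, 0.0062, 0.0875]
tcp_rot: [-3.135, 0.202, -0.006]
wrist_force: [-0.1, 0.3, 6.1]
width: 0.356
```

>>> {"method": "play_rows", "body": {
  "motion": [
    [0,0,-0.001,0,25],
    [0,0,-0.001,0,25],
    [0,0,0,0,25]
  ]
}}

```text
time: 3.65
tool_pos: [0.5219, 0.0063, 0.0876]
tcp_rot: [-3.135, 0.203, -0.003]
wrist_force: [3.4, -0.1, 0.8]
width: 0.365
```

>>> {"method": "play_rows", "body": {
  "motion": [
    [0,0,-0.001,0,25],
    [0,0,-0.001,0,25],
    [0,0,0,0,25]
  ]
}}

```text
time: 4.03
tool_pos: [0.5215, 0.0063, 0.0888]
tcp_rot: [-3.135, 0.203, -0.002]
wrist_force: [7.1, 0.1, -6.3]
width: 0.359
```

>>> {"method": "play_rows", "body": {
  "motion": [
    [0.001,0,0,0,25],
    [0,0,0,0,25],
    [0,0,0,0,25]
  ]
}}

```text
time: 4.4
tool_pos: [0.5217, 0.0063, 0.0889]
tcp_rot: [-3.135, 0.203, 0.001]
wrist_force: [3.0, 0.8, -6.3]
width: 0.361
```

>>> {"method": "play_rows", "body": {
  "motion": [
    [0.0007,0,-0.001,0,25],
    [0,0,-0.001,0,25],
    [0,0,-0.001,0,25],
    [0,0,0,0,25]
  ]
}}

```text
time: 4.9
tool_pos: [0.5222, 0.0061, 0.0922]
tcp_rot: [-3.135, 0.203, 0.001]
wrist_force: [2.4, 0.5, -6.4]
width: 0.361
```

>>> {"method": "play_rows", "body": {
  "motion": [
    [0,0,-0.001,0,25],
    [0,0,-0.001,0,25],
    [0,0,0,0,25]
  ]
}}

```text
time: 5.28
tool_pos: [0.5223, 0.0061, 0.0942]
tcp_rot: [-3.135, 0.203, 0.001]
wrist_force: [1.6, 1.7, -6.7]
width: 0.361
```

>>> {"method": "play_rows", "body": {
  "motion": [
    [0,0,-0.001,0,25],
    [0,0,-0.001,0,25],
    [0,0,0,0,25]
  ]
}}

```text
time: 5.65
tool_pos: [0.5225, 0.0061, 0.0962]
tcp_rot: [-3.135, 0.203, 0.001]
wrist_force: [0.7, 1.5, -7.2]
width: 0.364
```

>>> {"method": "play_rows", "body": {
  "motion": [
    [0,0,-0.001,0,25],
    [0,0,-0.0005,0,25],
    [0,0,0,0,25]
  ]
}}

```text
time: 6.02
tool_pos: [0.5225, 0.0061, 0.0977]
tcp_rot: [-3.135, 0.203, 0.001]
wrist_force: [1.3, 0.8, -7.0]
width: 0.358
```

>>> {"method": "play_rows", "body": {
  "motion": [
    [0,0,-0.001,0,25],
    [0,0,-0.0005,0,25],
    [0,0,0,0,25]
  ]
}}

```text
time: 6.4
tool_pos: [0.5225, 0.0061, 0.0993]
tcp_rot: [-3.135, 0.203, 0.0]
wrist_force: [1.7, 1.8, -7.3]
width: 0.362
```

>>> {"method": "play_rows", "body": {
  "motion": [
    [0,0,-0.001,0,25],
    [0,0,-0.0005,0,25],
    [0,0,0,0,25]
  ]
}}

```text
time: 6.78
tool_pos: [0.5226, 0.0061, 0.1008]
tcp_rot: [3.135, -0.203, -0.0]
wrist_force: [1.5, 2.4, -7.5]
width: 0.358
```

>>> {"method": "play_rows", "body": {
  "motion": [
    [0,0,-0.001,0,25],
    [0,0,-0.0005,0,25],
    [0,0,0,0,25]
  ]
}}

```text
time: 7.15
tool_pos: [0.5223, 0.0061, 0.1016]
tcp_rot: [-3.135, 0.203, 0.001]
wrist_force: [3.1, 1.4, -13.1]
width: 0.362
```

Force jumped from 7.5 to 13.1 N: the end stop, after about 14 mm of lift. I'll back off about 1 mm below it and start to turn.

>>> {"method": "play_rows", "body": {
  "motion": [
    [0,0,0.001,0,25],
    [0,0,0.001,0,25],
    [0,0,0,0,25],
    [0,0,0,-0.008,25],
    [0,0,0,0,25]
  ]
}}

```text
time: 7.78
tool_pos: [0.5227, 0.0061, 0.1005]
tcp_rot: [-3.139, 0.125, -0.0]
wrist_force: [0.1, 1.3, -6.6]
width: 0.357
```

Run:
```python
from h import *
s=read_state();print(s["torque"],s["wrist_force"],s["tool_pos"])
```

```text
[ 0.41961073 -0.170925    0.01085065] [ 0.10187109  1.29148497 -6.60989919] [0.52269802 0.00611984 0.10052029]
```

>>> {"method": "play_rows", "body": {
  "motion": [
    [0,0,0,-0.0198,25],
    [0,0,0,-0.0198,25],
    [0,0,0,0,25]
  ]
}}

```text
time: 8.15
tool_pos: [0.5226, 0.0065, 0.1004]
tcp_rot: [-3.13, -0.263, -0.0]
wrist_force: [-0.2, 4.0, -7.4]
width: 0.361
```

>>> {"method": "play_rows", "body": {
  "motion": [
    [0,0,0,-0.0198,25],
    [0,0,0,-0.0198,25],
    [0,0,0,0,25]
  ]
}}

```text
time: 8.52
tool_pos: [0.5224, 0.0068, 0.1002]
tcp_rot: [-3.072, -0.648, 0.001]
wrist_force: [-0.0, 5.4, -8.0]
width: 0.357
```

>>> {"method": "play_rows", "body": {
  "motion": [
    [0,0,0,-0.0198,25],
    [0,0,0,-0.0198,25],
    [0,0,0,-0.0198,25],
    [0,0,0,-0.0198,25],
    [0,0,0,0,25]
  ]
}}

```text
time: 9.15
tool_pos: [0.5217, 0.0073, 0.0999]
tcp_rot: [-2.817, -1.384, 0.001]
wrist_force: [-1.6, 6.3, -8.9]
width: 0.357
```

Run:
```python
from h import *
s=read_state();print(s["torque"],s["wrist_force"],s["tool_pos"]);M=yaw();print(np.degrees(np.arctan2(M[1,0],M[0,0])))
w=read_camera("wrist");cv2.imwrite("pics/w2.png",w[:,:,::-1])
```

```text
[ 1.35097551  0.31475368 -0.01677716] [-1.56767247  6.29127111 -8.85366652] [0.52166788 0.00732173 0.09990289]
52.342286104582755
```

View pics/w2.png

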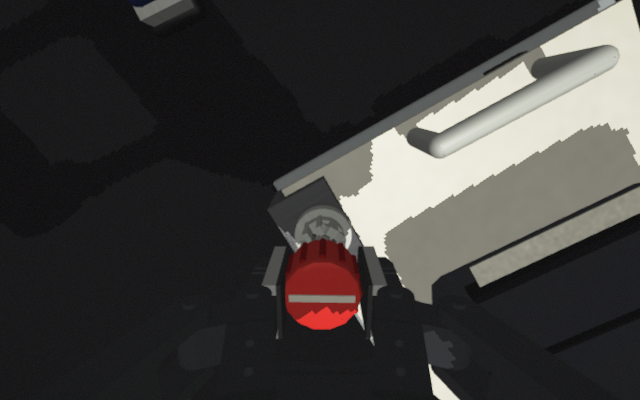

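The line is still square to the pads, so the knob turned with the gripper, about 59.7°. I'll take off the side force and ease it down.

>>> {"method": "play_rows", "body": {
  "motion": [
    [0.0009,-0.0011,0,0,25],
    [0,0,0.001,0,25],
    [0,0,0.001,0,25],
    [0,0,0,0,25]
  ]
}}

```text
time: 9.7
tool_pos: [0.5218, 0.0077, 0.098]
tcp_rot: [-2.817, -1.387, 0.001]
wrist_force: [-1.4, 5.0, -7.2]
width: 0.363
```

>>> {"method": "play_rows", "body": {
  "motion": [
    [0,0,0.0007,0,25],
    [0,0,0.0007,0,25],
    [0,0,0,0,25]
  ]
}}

```text
time: 10.07
tool_pos: [0.5218, 0.0077, 0.0966]
tcp_rot: [-2.817, -1.387, 0.001]
wrist_force: [-2.4, 5.1, -6.2]
width: 0.363
```

>>> {"method": "play_rows", "body": {
  "motion": [
    [0,0,0.0007,0,25],
    [0,0,0.0005,0,25],
    [0,0,0,0,25]
  ]
}}

```text
time: 10.45
tool_pos: [0.5219, 0.0078, 0.0963]
tcp_rot: [-2.817, -1.387, 0.001]
wrist_force: [-3.5, 5.3, -1.9]
width: 0.356
```

>>> {"method": "play_rows", "body": {
  "motion": [
    [0.0006,-0.001,0.0003,0,25],
    [0,0,0,0,25],
    [0,0,0,0,25]
  ]
}}

```text
time: 10.82
tool_pos: [0.5222, 0.0085, 0.0962]
tcp_rot: [2.818, 1.389, 0.0]
wrist_force: [-4.4, 3.5, 1.1]
width: 0.358
```

Now release: the force is near zero vertically.

>>> {"method": "play_rows", "body": {
  "motion": [
    [0,0,0,0,32],
    [0,0,0,0,36],
    [0,0,0,0,45],
    [0,0,0,0,60],
    [0,0,0,0,60]
  ]
}}

```text
time: 11.45
tool_pos: [0.5222, 0.0084, 0.0955]
tcp_rot: [2.817, 1.389, 0.001]
wrist_force: [0.1, 0.1, 0.3]
width: 0.7
```

>>> {"method": "play_rows", "body": {
  "motion": [
    [0,0,0,0,60],
    [0,0,-0.04,0,60],
    [0,0,-0.05,0,60],
    [0,0,-0.03,0,60],
    [0,0,0,0,60]
  ]
}}

```text
time: 12.08
tool_pos: [0.5242, 0.0085, 0.2189]
tcp_rot: [2.815, 1.388, 0.009]
wrist_force: [0.2, -0.2, 0.4]
width: 0.705
```

Run:
```python
from h import *
P=camera_info("wrist")["pose"];np.save("P3.npy",P);w=read_camera("wrist");cv2.imwrite("pics/w3.png",w[:,:,::-1])
s=read_state();print(s["wrist_force"],s["tool_pos"]);M=yaw();print(M.round(3))
```

```text
[ 0.25290348 -0.26433847 -0.2849703 ] [0.5227433  0.00850707 0.21651655]
[[ 0.609  0.793  0.003]
 [ 0.793 -0.609 -0.   ]
 [ 0.002  0.002 -1.   ]]
```

View pics/w3.png

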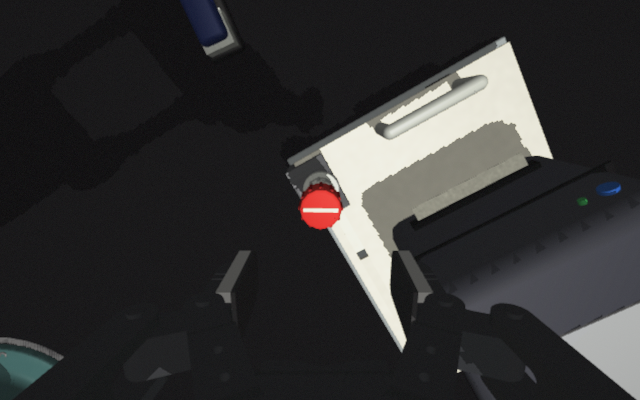

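The knob stays put with its white line level in the picture at this gripper angle, so it is parked at about 60°. The handle bar runs from (386,131) to (483,81).

Run:
```python
from h import *
P=np.load("P3.npy");M=yaw();s=read_state()
a=ray("wrist",387,131,.077,P);b=ray("wrist",483,81,.077,P);m=(a+b)/2
print(a,b,m,np.linalg.norm(b-a),np.degrees(np.arctan2(*(b-a)[1::-1])))
d=m-s["tool_pos"];t=M.T@d;print(t, np.hypot(*t[:2]))
# knob height: match line centre at unknown height to known axis
for z in(.114,.119,.123,.128):print(z,ray("wrist",320.5,210.5,z,P)[:2])
# scene rise
b=read_camera("scene");nn,l,st,c=cv2.connectedComponentsWithStats(red(b))
for k in range(1,nn):
    if st[k,4]>40:print(st[k],c[k])
```

```text
[0.59648198 0.01573496 0.077     ] [0.67914311 0.00135646 0.077     ] [0.63781255 0.00854571 0.077     ] 0.083902342386367 -9.86759364532552
[0.06984574 0.09094121 0.13984659] 0.11466791977977304
0.114 [0.51822913 0.0039913 ]
0.119 [0.51921471 0.00523639]
0.123 [0.52000317 0.00623247]
0.128 [0.52098876 0.00747756]
[296 161  15  13 111] [302.79279279 167.48648649]
[  0 287  15  17 202] [  5.96534653 294.34653465]
```

>>> {"method": "play_rows", "body": {
  "motion": [
    [0.0355,0.0454,0,0,60],
    [0.0355,0.0454,0,0,60],
    [0,0,0,0.028,60],
    [0,0,0,0.028,60],
    [0,0,0,0.028,60]
  ]
}}

```text
time: 12.8
tool_pos: [0.6358, 0.0096, 0.2118]
tcp_rot: [-3.083, -0.597, 0.008]
wrist_force: [-0.5, 0.7, 0.7]
width: 0.708
```

>>> {"method": "play_rows", "body": {
  "motion": [
    [0,0,0,0.028,60],
    [0,0,0,0.028,60],
    [0,0,0,0.0265,60],
    [0,0,0,0,60],
    [0,0,0,0,60]
  ]
}}

```text
time: 13.42
tool_pos: [0.6364, 0.0096, 0.2138]
tcp_rot: [3.135, -0.199, -0.004]
wrist_force: [0.7, -0.2, -0.8]
width: 0.702
```

Run:
```python
from h import *
P=camera_info("wrist")["pose"];np.save("P4.npy",P);w=read_camera("wrist");cv2.imwrite("pics/w4.png",w[:,:,::-1])
s=read_state();M=yaw();print(s["tool_pos"],M.round(3))
d=np.array([.638,.0095,.077])-s["tool_pos"];print(M.T@d)
```

```text
[0.63660912 0.0095943  0.21422253] [[ 0.992 -0.127 -0.002]
 [-0.127 -0.992  0.   ]
 [-0.002  0.    -1.   ]]
[ 1.63919632e-03 -1.07318367e-04  1.37219778e-01]
```

View pics/w4.png

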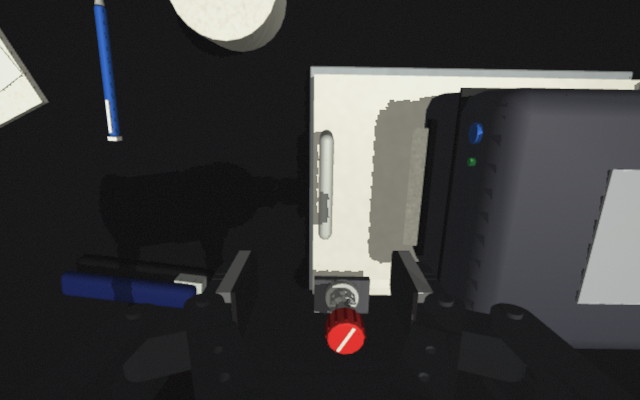

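The bar is upright in the picture at (326,185), so it lies square to the jaws. The white line on the knob runs at about 60° and the knob is still raised. Going down to the handle.

>>> {"method": "play_rows", "body": {
  "motion": [
    [0.001,0.0015,0.04,0,60],
    [0,0,0.05,0,60],
    [0,0,0.045,0,60],
    [0,0,0.018,0,60],
    [0,0,0,0,60]
  ]
}}

```text
time: 14.1
tool_pos: [0.637, 0.008, 0.0611]
tcp_rot: [3.135, -0.203, -0.005]
wrist_force: [-0.1, -0.5, 0.1]
width: 0.705
```

>>> {"method": "play_rows", "body": {
  "motion": [
    [0,0,0,0,40],
    [0,0,0,0,25],
    [0,0,0,0,15],
    [0,0,0,0,5],
    [0,0,0,0,5]
  ],
  "squeeze": 25
}}

```text
time: 14.72
tool_pos: [0.639, 0.0079, 0.0639]
tcp_rot: [-3.135, 0.204, -0.003]
wrist_force: [-1.6, -0.5, 5.4]
width: 0.128
```

>>> {"method": "play_rows", "body": {
  "motion": [
    [0,0,-0.001,0,5],
    [0,-0.001,0,0,5],
    [0,-0.002,0,0,5],
    [0,-0.003,0,0,5],
    [0,-0.003,0,0,5]
  ]
}}

```text
time: 15.35
tool_pos: [0.6402, 0.0169, 0.0639]
tcp_rot: [3.135, -0.204, 0.003]
wrist_force: [3.3, -2.5, 2.5]
width: 0.128
```

>>> {"method": "play_rows", "body": {
  "motion": [
    [0,-0.004,0,0,5],
    [0,-0.005,0,0,5],
    [0,-0.006,0,0,5],
    [0,-0.006,0,0,5],
    [0,-0.006,0,0,5]
  ]
}}

```text
time: 15.98
tool_pos: [0.644, 0.0438, 0.0639]
tcp_rot: [3.135, -0.204, 0.005]
wrist_force: [5.7, -3.4, 2.0]
width: 0.13
```

>>> {"method": "play_rows", "body": {
  "motion": [
    [0.001,-0.006,0,0,5],
    [0,-0.006,0,0,5],
    [0,-0.006,0,0,5],
    [0,-0.006,0,0,5],
    [0,-0.006,0,0,5]
  ]
}}

```text
time: 16.6
tool_pos: [0.6483, 0.0736, 0.0639]
tcp_rot: [3.135, -0.204, 0.003]
wrist_force: [4.1, -3.9, 4.4]
width: 0.124
```

>>> {"method": "play_rows", "body": {
  "motion": [
    [0.0005,-0.004,0,0,5],
    [0,-0.004,0,0,5],
    [0,-0.003,0,0,5],
    [0,-0.002,0,0,5],
    [0,-0.001,0,0,5]
  ]
}}

```text
time: 17.23
tool_pos: [0.6504, 0.0875, 0.0639]
tcp_rot: [-3.135, 0.203, -0.002]
wrist_force: [3.1, -3.7, 4.8]
width: 0.125
```

>>> {"method": "play_rows", "body": {
  "motion": [
    [0,-0.002,0,0,5],
    [0,-0.002,0,0,5],
    [0,-0.002,0,0,5],
    [0,-0.001,0,0,5],
    [0,0,0,0,5]
  ]
}}

```text
time: 17.85
tool_pos: [0.6514, 0.0945, 0.0639]
tcp_rot: [-3.135, 0.204, -0.002]
wrist_force: [2.9, -2.8, 5.8]
width: 0.125
```

>>> {"method": "play_rows", "body": {
  "motion": [
    [0,-0.001,0,0,5],
    [0,-0.001,0,0,5],
    [0,0,0,0,5]
  ]
}}

```text
time: 18.23
tool_pos: [0.6516, 0.0964, 0.0639]
tcp_rot: [-3.135, 0.204, -0.002]
wrist_force: [3.1, -3.1, 4.5]
width: 0.125
```

>>> {"method": "play_rows", "body": {
  "motion": [
    [0,-0.001,0,0,5],
    [0,-0.001,0,0,5],
    [0,0,0,0,5]
  ]
}}

```text
time: 18.6
tool_pos: [0.6517, 0.0969, 0.0639]
tcp_rot: [3.133, -0.203, 0.002]
wrist_force: [3.5, -8.1, 6.2]
width: 0.126
```

>>> {"method": "play_rows", "body": {
  "motion": [
    [0,-0.0005,0,0,5],
    [0,0,0,0,5],
    [0,0.001,0,0,5],
    [0,0,0,0,5]
  ]
}}

```text
time: 19.1
tool_pos: [0.6517, 0.0969, 0.0639]
tcp_rot: [3.134, -0.204, 0.002]
wrist_force: [3.1, -5.6, 5.6]
width: 0.129
```

>>> {"method": "play_rows", "body": {
  "motion": [
    [0,0,0,0,14],
    [0,0,0,0,20],
    [0,0,0,0,35],
    [0,0,0,0,50],
    [0,0,0,0,60]
  ]
}}

```text
time: 19.73
tool_pos: [0.651, 0.0977, 0.0632]
tcp_rot: [-3.135, 0.204, 0.001]
wrist_force: [0.2, -0.1, -0.2]
width: 0.699
```

>>> {"method": "play_rows", "body": {
  "motion": [
    [0,0,0,0,60],
    [0,0,-0.03,0,60],
    [0,0,-0.05,0,60],
    [0,0,-0.05,0,60],
    [0,0,-0.03,0,60]
  ]
}}

```text
time: 20.35
tool_pos: [0.6525, 0.0976, 0.2272]
tcp_rot: [-3.134, 0.204, -0.007]
wrist_force: [0.2, -0.0, 0.1]
width: 0.705
```

>>> {"method": "play_rows", "body": {
  "motion": [
    [-0.03,0,-0.02,0,60],
    [-0.04,0,0,0,60],
    [0,0,0,0,60],
    [0,0,0,0,60]
  ]
}}

```text
time: 20.85
tool_pos: [0.5821, 0.1066, 0.2437]
tcp_rot: [-3.135, 0.204, -0.002]
wrist_force: [-0.0, -0.2, 0.2]
width: 0.707
```

Run:
```python
from h import *
print(read_state()["wrist_force"])
P=camera_info("wrist")["pose"];np.save("P5.npy",P);w=read_camera("wrist");b=read_camera("scene")
cv2.imwrite("pics/w5.png",w[:,:,::-1]);cv2.imwrite("pics/b5.png",b[:,:,::-1])
```

```text
[-0.03467924 -0.23761412  0.24824346]
```

View pics/w5.png

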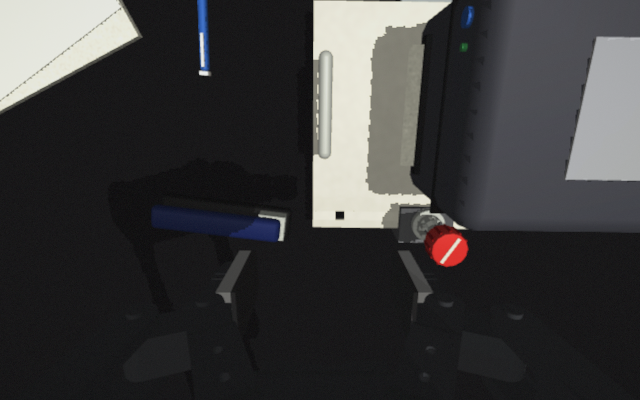

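View pics/b5.png

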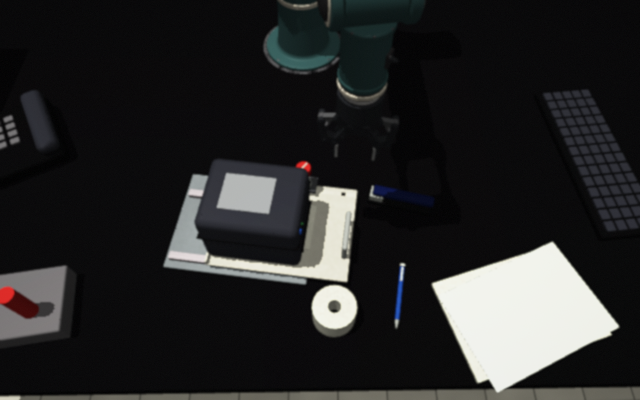

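The wrist view shows the handle drawn out at (325,105) and the knob still raised at (447,246), its line at 60°. In the scene view the roll, stapler and pen haven't moved. The grip point moved 89.9 mm, and nothing is touching. Handing in.

```bash
python3 -c "
from workcell import *
print(finish_job())"
```

```text
the job is handed in; nothing more can be done
None
```

The plunger is parked in a rest notch, the tray is drawn out to its buffer, and the job is handed in at about 21 s. It reports no verdict.

**Plunger:** I lifted the knob about 14 mm, until the pull rose from 7.5 to 13.1 N at the end stop, and backed off about 1 mm. I then turned it about 60° anticlockwise, eased it down until the spring load was gone, and let go. Afterwards the wrist view put its top at about 0.123 m, roughly 9 mm above home. The white line was still at about 60° after the tray was out.

**Tray:** I drew it out slowly until the force rose from about 3 to 8 N at the buffer. The grip point had moved 89.9 mm. I took some load off, opened the fingers and moved clear.

**Last checks:** The wrist force was near zero. By eye, the roll, stapler and pen are where they were in the first pictures.

**Caveats:** While I gripped and turned the knob, side forces of up to about 7 N showed on the gripper from small misalignment. I shifted the gripper to reduce them. I did not re-measure the tray's position after letting go, beyond looking at the pictures.

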